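Fit the tube carousel on the mixer

TASK

Fit the round eight-place tube carousel on the tube mixer: set it upright over the mixer's spindle, press lightly and turn it until its slots find the drive lugs and it drops fully home, then swing the latch all the way in over its rim and let go. Never press or knock the carousel hard against the mixer, leave the latch open until the carousel is home, and leave everything else where it is.

Things in the scene. Friction and masses are not known exactly. Their poses are not given: they have to be found in the camera images.
- carousel: Loose white plastic carousel, 0.3 kg, 75 mm tall, upright on the table. Origin: centre of underside, z up. Its bottom 12 mm is a grey square hub, 58 x 58 mm. Disc of 110 mm diameter with 8 dark holes from 12 to 20 mm height, boss of 32 mm diameter up to 43 mm, then an upright bar grip 40 mm long (its x) and 12 mm thick (its y), up to 75 mm. Round bore, 12 mm, up the middle from below, 40 mm deep.
- slots (a point): Centre of the carousel's underside, its axes. Two crossing slots, 9 mm wide and 12 mm deep, run across the hub's underside along x and y, open at the ends, so the carousel fits its drive at every quarter turn.
- mixer: Fixed white box-shaped tube mixer, 180 x 240 mm (its x, y), metal deck 70 mm above the table. Origin: centre of its underside, z up; its front panel faces its -x. A round steel collar, 68 mm diameter and 4 mm high, in mid deck is the seat for the carousel's hub. The drive, lugs and latch are parts of it.
- seat (a point): Centre of the collar's top, 74 mm above the table; axes as the mixer's. The carousel's origin is here when home. A steel spindle of 10.6 mm diameter rises from it, straight to 32 mm, tapering to 4 mm diameter at 38 mm. Across the spindle's foot lies a straight bar (the drive lugs), 52 x 6 mm, top 10 mm above here. The bar's direction is not measured and may be any; it can be seen from above.
- spindle_tip (a point): Tip of the spindle, 38 mm above the seat. The lugs round its foot are sprung: they sink up to 6 mm, 3 N to start, 10 N at the stop, then rigid. Off its slots the carousel stands on them 4 to 10 mm above home; with a slot over them (within about 3 degrees) they spring up into it, the push back vanishes and the carousel can go down to the collar. The drive turns only stiffly (0.2 N m).
- latch (a joint): Angle of the mixer's swing latch, rad: 0 to 0.25 at the start (open), 1.57 at its stop (fully in over the carousel's rim); grows counter-clockwise from above. Light friction (1.5 N at its knob), stays where left. Its flat steel arm is 8 mm thick, its underside 22 mm above the seat: 2 mm over the disc of a carousel that is home; it strikes the disc of one that is not.
- latch_pivot (a point): Point on the vertical pivot axis of the latch, at the height of the seat, 80 mm from the seat in the mixer's +y direction. At latch angle 0 the arm points along the mixer's -x from here, at 1.57 along the mixer's -y, towards the spindle.
- latch_knob (a point): Centre of the top of the latch's round upright black knob, 13 mm diameter, standing on the arm 28 mm from the pivot axis; the top is 68 mm and the foot 30 mm above the seat.
- square_head: Bystander: another loose mixer head, a white square plate 86 x 86 mm with 4 holes and a round knob 30 mm wide, 58 mm tall; does not belong on this mixer. Origin: centre of its underside. Leave alone.
- tape: Bystander: loose tape roll, 60 mm diameter, 18 mm high. Origin: centre of its underside.
- swabs: Bystander: loose cardboard box 70 x 90 x 35 mm. Origin: centre of its underside.
- bowl: Bystander: loose steel bowl, 84 mm diameter, 35 mm high. Origin: centre of its underside.
- gel: Bystander: loose clear bottle, 52 mm diameter, 125 mm tall. Origin: centre of its underside.
- clamp: Bystander: loose steel bar clamp lying flat, 130 mm long (its y), 20 mm wide, 10 mm high. Origin: centre of its underside.

How it is judged:
On the way, in this order (a step that is already met when the one before it is completed fails the run):
1. the carousel is fully home on the collar, with the latch still open (z of carousel in the frame of seat below 0.0022 m and horizontal distance between carousel and seat below 0.005 m and angle between carousel's own z axis and vertical below 0.06 rad and value of joint latch below 0.6 rad), for 0.2 s.
2. the latch is swung in over the rim (value of joint latch above 1.3 rad), for 0.2 s.
At the end, for the whole second after the job is handed in: The carousel stands upright (within 0.06 rad) and at rest on the collar: its origin within 5 mm of the seat sideways and no more than 2.2 mm above it; the latch is at more than 1.3 rad (z of carousel in the frame of seat between -0.003 and 0.0022 m and horizontal distance between carousel and seat below 0.005 m and angle between carousel's own z axis and vertical below 0.06 rad and value of joint latch above 1.3 rad and linear speed of carousel below 0.02 m/s); the robot touches nothing.
It fails at once if the carousel presses on the mixer, its drive or its latch with more than 25 N (contact force between carousel and mixer above 25 N).
It fails at once if the latch is swung in before the carousel is home (value of joint latch above 0.8 rad and z of carousel in the frame of seat above 0.004 m).
It fails at once if a bystander is moved by more than 30 mm (distance of any of square_head, tape, swabs, bowl, gel, clamp from where it was at the start of the episode above 0.03 m).
It also fails if it takes over 72 s, if anything falls off the work surface, if the arm or the gripper's body presses on something with over 40 N, if the wrist force passes 120 N, or if a joint passes its speed limit or range.

ROBOT

A 6-joint arm with a two-finger parallel gripper is mounted at the origin on the work surface. World frame = base frame: x ahead of the robot, y to its left, z up, the work surface at z = 0. Lengths are in m, angles in rad, forces in N, time in s.
With the tool pointing down it reaches from about 0.35 to 0.85 m from the base axis. Payload 8.1 kg.
Tool frame: the origin (TCP) lies at the very end of the fingers, on their centre line; the grasp point (between the pads) lies 19 mm behind it; x points along the fingers, y is the direction in which the jaws open and shut, and the axes are right-handed (so a half turn about x gives the same grasp; the last joint's range is limited). The gripper opens to 93 mm and grips with 3 to 60 N. Pads are 15 mm wide; open, the fingers measure 128 mm over their backs; the gripper's body (75 mm by 188 mm) begins 65 mm behind the grasp point.
Start: joints at [1.246, 0.13, 1.488, -0, 1.523, -0.085], TCP at [0.142, 0.583, 0.219] pointing down, gripper open.
Joint ranges: [-2.96, 2.96], [-0.89, 2.26], [0.02, 2.5], [-1.34, 4.48], [0, 2.73], [-2.66, 2.66]. Speed limits (rad/s): [2.39, 2.39, 2.79, 3.14, 3.14, 3.14].

INTERFACE

Orientations are given as a rotation vector (axis times angle).
In Python, from plant import * gives the robot as it stands. The module is installed in compiled form; this text tells all that it offers.
- The arm moves only by the tool apply_moves, never from a script. Its argument "series" is a list of rows, each an object with "jaw": the gripper's target within -1 to 1 (shut at 1, half-way at 0, fully open at -1); "linear": the shift along the tool's x, y, z normalised to -1 to 1, where 1 is 0.6 m, a list of three; "roll": the turn about the tool's x normalised to -1 to 1, where 1 is 30 degrees. A call has 1 to 20 rows; each row is the pose to reach, as a shift and turn from the pose measured when the call began, along the tool's axes at that moment; what a row does not reach only later rows make up. A row lasts 1/8 s, in which the tool goes at most 62.5 mm and 10.7 degrees, less where a joint would pass 70% of its speed; a pose out of reach is approached as far as the arm can. A call with a number of a shift or a turn outside -1 to 1 is refused whole. A call with a gripper value outside its range is refused whole. The fingers move at their own pace and stop on an object; "force" is the grip in N (left out, the last holds). Time passes only in rows, so rows that repeat a pose let the fingers close. It gives the time, the measured TCP pose, the force and the opening at its end, in the units of the state.
- read_state(): the state, without advancing time (a new reading comes with each control period).
- read_camera(name): name is "scene" or "top" or "wrist"; returns a dict with "pixels" (480x640x3 uint8, blue, green, red), "intrinsics" (3x3 intrinsics, pixels), "rvec" (rotation vector, rad) and "tvec" (3), from world to camera coordinates, as OpenCV has them; the wrist camera has in their place "tool_from_camera" (4x4, takes a point from camera to tool coordinates, whose origin is the TCP and whose axes are the tool frame's). Camera axes: x right, y down, z forward; pixel columns grow to the right and rows downward; lengths in m; the calibration is good to about 2 mm. A picture is of the moment at which its call begins: read the wrist's pose just before it. There is no depth.
- close_job(): hands the job in, once; it reports no verdict.
The state is a dict: "t": time; "q": joint angles; "dq": joint speeds; "joint_torque": joint torques, N m; "tool_pos": TCP position; "orientation": TCP orientation; "force": force on the tool from outside, world axes, zero at the start; "wrist_torque": the same for the moment, N m; "opening": finger opening in m.
Only numpy, scipy, OpenCV 4.12 (cv2) and the standard library are available. Lean on these libraries where they do the work, as an engineer would, in place of code of your own. Each camera call takes 0.05 s, during which the arm holds its last target. There are 200 camera calls.

## Working session

There is one attempt and no reset: what is moved stays moved. The work goes in short steps, Python scripts to look and compute and a tool call to move; the robot and the scene stay as the last step left them, time stands still between calls to the robot, and variables do not carry over. Pictures are saved under pics/ and viewed, about 8 in all and at most 12, crops included, and the job is handed in when it is done.

Besides the shell and the picture viewer there is one more tool, called after ">>>" by a JSON object that holds its "api" and its "payload". apply_moves: Moves the arm, as the interface text tells. Its arguments: {"type":"object","properties":{"series":{"type":"array"},"force":{"type":"number"}},"required":["series"]}

```bash
mkdir -p pics; cat > h.py <<'E'
from plant import *
import numpy as np, cv2
from scipy.spatial.transform import Rotation as R
def snap(n,f=None):
    s=read_state(); c=read_camera(n); 
    if f: cv2.imwrite('pics/'+f,c['pixels'])
    K=np.array(c['intrinsics'])
    if n=='wrist':
        T=np.eye(4);T[:3,:3]=R.from_rotvec(s['orientation']).as_matrix();T[:3,3]=s['tool_pos']
        M=T@np.array(c['tool_from_camera'])
        Rw,o=M[:3,:3],M[:3,3]
    else:
        Rc=R.from_rotvec(np.ravel(c['rvec'])).as_matrix();Rw=Rc.T;o=-Rc.T@np.ravel(c['tvec'])
    return c['pixels'],K,Rw,o
def ray(v,u,z):
    _,K,Rw,o=v
    d=Rw@np.linalg.inv(K)@np.array([u[0],u[1],1.]);return o+d*(z-o[2])/d[2]
def proj(v,p):
    _,K,Rw,o=v
    q=K@(Rw.T@(np.array(p)-o));return q[:2]/q[2]
E
python3 - <<'E'
from h import *
a=snap('top','top.png');b=snap('scene','scene.png')
for v in(a,b):print(v[3],v[1][0],v[1][1],v[2])
s=read_state();print(s['t'],R.from_rotvec(s['orientation']).as_matrix())
import pickle;pickle.dump((a,b),open('v0.pkl','wb'))
E
```

```text
[ 0.39867421 -0.05025928  1.0113087 ] [449.80447685   0.         321.85763276] [  0.         449.80447685 238.59502697] [[-0.02421642 -0.98177139  0.18851657]
 [-0.999651    0.02577195  0.00580422]
 [-0.01055685 -0.18831022 -0.98205286]]
[1.07516748 0.45870772 1.22891597] [595.11292245   0.         316.00773868] [  0.         595.11292245 243.8652712 ] [[-0.69599005  0.59992403 -0.39457447]
 [ 0.71795336  0.59049426 -0.36859124]
 [ 0.01186722 -0.5398219  -0.8416956 ]]
0.1 [[-5.46722042e-04  2.37492259e-01  9.71389277e-01]
 [-1.57029235e-03  9.71388021e-01 -2.37492836e-01]
 [-9.99998618e-01 -1.65520772e-03 -1.58146964e-04]]
```

View pics/top.png

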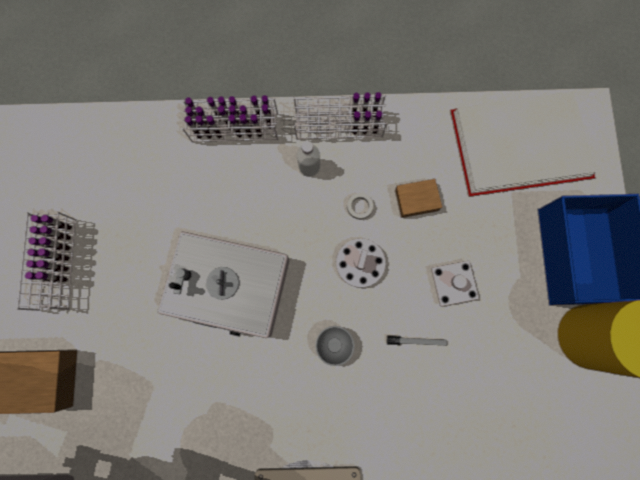

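View pics/scene.png

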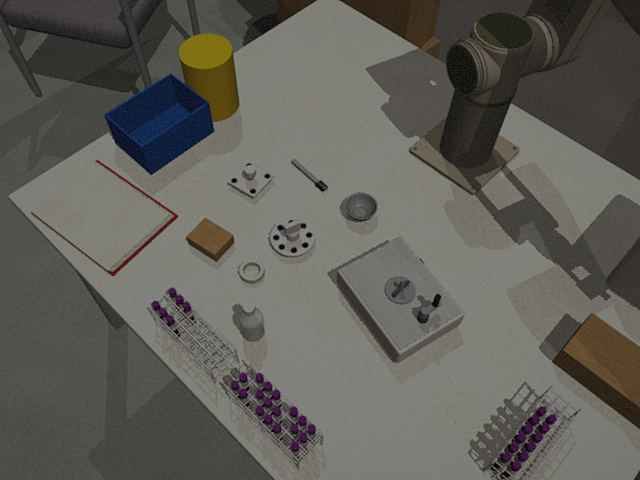

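The top view shows the carousel at about (361,262), the mixer collar at (222,283) and the latch at (180,275). The scene view shows the carousel at (292,238), the collar at (400,290) and the knob at (436,300). I'll measure roughly and zoom in on the top view.

```bash
python3 - <<'E'
from h import *
import pickle
a,b=pickle.load(open('v0.pkl','rb'))
print('car',ray(a,(361,262),.02),ray(b,(292,238),.02))
print('seat',ray(a,(222,283),.074),ray(b,(400,290),.074))
print('mixer corners',[ray(a,p,.07)[:2].round(3) for p in[(180,232),(288,255),(270,337),(160,314)]])
im=a[0]
c1=cv2.resize(im[225:345,150:300],(0,0),fx=4,fy=4,interpolation=3)
c2=cv2.resize(im[225:300,325:400],(0,0),fx=2.6,fy=2.6,interpolation=3)
o=np.zeros((480,800,3),np.uint8);o[:,:600]=c1;o[:195,600:795]=c2[:195,:195]
cv2.imwrite('pics/c.png',o)
E
```

```text
car [ 0.5337991  -0.12998701  0.02      ] [ 0.53718564 -0.12400518  0.02      ]
seat [0.48972137 0.16594555 0.074     ] [0.49068739 0.16864589 0.074     ]
mixer corners [array([0.602, 0.259]), array([0.546, 0.028]), array([0.377, 0.066]), array([0.429, 0.294])]
```

View pics/c.png

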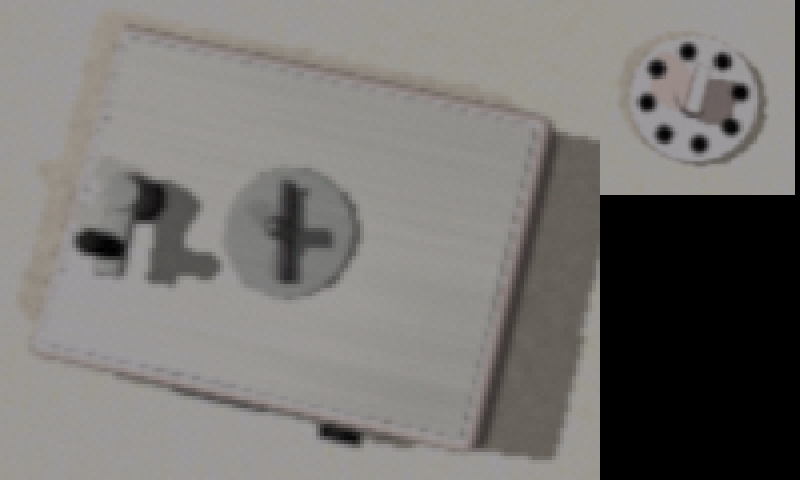

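The mixer is yawed about -13°. The bar lies roughly along world x, and so does the carousel's grip. Next I'll check the wrist camera geometry.

```bash
cat >> h.py <<'E'
def mv(p,roll=0):
    "units for target TCP p (world) from now"
    s=read_state();M=R.from_rotvec(s['orientation']).as_matrix()
    print('linear',(M.T@(np.array(p)-s['tool_pos'])/.6).round(4),'tcp',np.round(s['tool_pos'],4),'y ang',np.degrees(np.arctan2(M[1,1],M[0,1])).round(2),'tilt',M[2].round(4),'F',np.round(s['force'],1),'t',s['t'],'op',s['opening'],'q6',s['q'][5])
E
python3 - <<'E'
from h import *
c=read_camera('wrist');print(c['tool_from_camera'],c['intrinsics'])
mv([.43,.17,.27])
E
```

```text
[[-5.83351261e-04 -2.61681906e-01  9.65153998e-01 -1.64962248e-01]
 [ 9.99999822e-01 -3.40910334e-05  5.95169426e-04  2.99303210e-04]
 [-1.22841973e-04  9.65154174e-01  2.61681880e-01 -7.19057851e-02]
 [ 0.00000000e+00  0.00000000e+00  0.00000000e+00  1.00000000e+00]] [[396.44905782   0.         321.63408274]
 [  0.         396.44905782 233.33278459]
 [  0.           0.           1.        ]]
linear [-0.0863 -0.554   0.629 ] tcp [0.1423 0.5824 0.2178] y ang 76.26 tilt [-1.0e+00 -1.4e-03 -1.0e-04] F [-0.4  0.  -0.1] t 0.15 op 0.09279560436829859 q6 -0.08538280010050098
```

>>> {"api": "apply_moves", "payload": {"series": [{"jaw": -1, "linear": [-0.053, -0.542, 0.678], "roll": 0}, {"jaw": -1, "linear": [-0.053, -0.542, 0.678], "roll": 0}, {"jaw": -1, "linear": [-0.053, -0.542, 0.678], "roll": 0}, {"jaw": -1, "linear": [-0.053, -0.542, 0.678], "roll": 0}, {"jaw": -1, "linear": [-0.053, -0.542, 0.678], "roll": 0}, {"jaw": -1, "linear": [-0.053, -0.542, 0.678], "roll": 0}, {"jaw": -1, "linear": [-0.053, -0.542, 0.678], "roll": 0}, {"jaw": -1, "linear": [-0.053, -0.542, 0.678], "roll": 0}, {"jaw": -1, "linear": [-0.053, -0.542, 0.678], "roll": 0}, {"jaw": -1, "linear": [-0.053, -0.542, 0.678], "roll": 0}, {"jaw": -1, "linear": [-0.053, -0.542, 0.678], "roll": 0}, {"jaw": -1, "linear": [-0.053, -0.542, 0.678], "roll": 0}, {"jaw": -1, "linear": [-0.053, -0.542, 0.678], "roll": 0}, {"jaw": -1, "linear": [-0.053, -0.542, 0.678], "roll": 0}]}}

```text
t: 1.9
tool_pos: [0.46, 0.1705, 0.2501]
orientation: [0.186, 1.563, -0.188]
force: [-0.2, 0.2, -1.2]
opening: 0.093
```

```bash
python3 - <<'E'
from h import *
import pickle
v=snap('wrist','w1.png');pickle.dump(v,open('w1.pkl','wb'))
print('seat px',proj(v,[.49,.167,.074]))
mv([.50,-.127,.25])
E
```

```text
seat px [325.46379756 243.44264372]
linear [ 0.0008 -0.4657  0.1819] tcp [0.4601 0.1703 0.2501] y ang 76.3 tilt [-1.     -0.0014 -0.    ] F [-0.3 -0.  -0.1] t 1.95 op 0.09294721476604229 q6 -1.0808133676661722
```

View pics/w1.png

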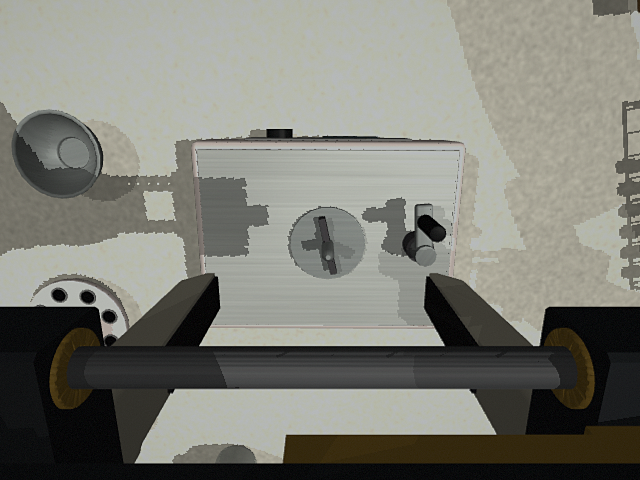

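The wrist view shows the collar at about (327,242), the bar running from (321,217) to (333,274), and the latch pivot at (424,255) with its knob top near (436,230). The latch is open. I'll enlarge the collar and the latch.

```bash
python3 - <<'E'
from h import *
import pickle
v=pickle.load(open('w1.pkl','rb'));im=v[0]
c=cv2.resize(im[195:295,280:380],(0,0),fx=5,fy=5,interpolation=2)
d=cv2.resize(im[195:275,395:455],(0,0),fx=5,fy=5,interpolation=2)
o=np.zeros((500,800,3),np.uint8);o[:,:500]=c;o[:400,500:]=d
o=np.clip(o.astype(float)*1.6-50,0,255).astype(np.uint8)
cv2.imwrite('pics/c2.png',o)
g=cv2.GaussianBlur(cv2.cvtColor(im,cv2.COLOR_BGR2GRAY),(3,3),0)
print(cv2.HoughCircles(g[190:300,270:385],cv2.HOUGH_GRADIENT_ALT,1,20,param1=100,param2=.5,minRadius=30,maxRadius=45))
# radial edge fit to ellipse
P=[]
for t in np.radians(range(0,360,3)):
    r=np.arange(30,46,.25);m=np.stack([327+r*np.cos(t),242+r*np.sin(t)]).astype(np.float32)
    pr=cv2.remap(g,m[:1],m[1:],1)[0].astype(float);gr=np.gradient(cv2.GaussianBlur(pr[None],(1,1),0)[0])
    k=np.argmax(gr)
    if gr[k]>2:P.append(m[:,k])
P=np.array(P);e=cv2.fitEllipseDirect(P);print(len(P),e)
print('seat',ray(v,e[0],.074))
M=v[2];print('mixer edge', ray(v,(197,150),.07),ray(v,(460,150),.07))
E
```

```text
[[[56.      52.      38.14766]]]
120 ((326.46923828125, 241.83880615234375), (71.5379638671875, 77.43408966064453), 87.8601303100586)
seat [0.48875439 0.16822672 0.074     ]
mixer edge [0.38440348 0.07969262 0.07      ] [0.4374236 0.2977012 0.07     ]
```

View pics/c2.png

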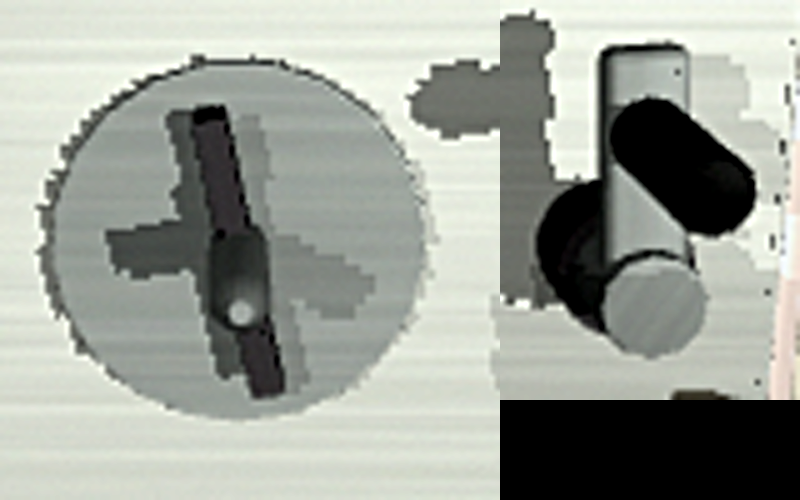

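>>> {"api": "apply_moves", "payload": {"series": [{"jaw": -1, "linear": [0, -0.466, 0.182], "roll": 0}, {"jaw": -1, "linear": [0, -0.466, 0.182], "roll": 0}, {"jaw": -1, "linear": [0, -0.466, 0.182], "roll": 0}, {"jaw": -1, "linear": [0, -0.466, 0.182], "roll": 0}, {"jaw": -1, "linear": [0, -0.466, 0.182], "roll": 0}, {"jaw": -1, "linear": [0, -0.466, 0.182], "roll": 0}, {"jaw": -1, "linear": [0, -0.466, 0.182], "roll": 0}, {"jaw": -1, "linear": [0, -0.466, 0.182], "roll": 0}, {"jaw": -1, "linear": [0, -0.466, 0.182], "roll": 0}, {"jaw": -1, "linear": [0, -0.466, 0.182], "roll": 0}]}}

```text
t: 3.2
tool_pos: [0.5001, -0.1264, 0.2506]
orientation: [0.185, 1.563, -0.188]
force: [0.7, -0.1, 0.6]
opening: 0.0929
```

```bash
python3 - <<'E'
from h import *
import pickle
v=snap('wrist','w2.png');pickle.dump(v,open('w2.pkl','wb'))
print('car px',proj(v,[.535,-.127,.02]))
mv([.535,-.127,.15])
E
```

```text
car px [328.81099954 232.09367663]
linear [0.1676 0.0132 0.0567] tcp [ 0.5001 -0.1266  0.2506] y ang 76.36 tilt [-1.0e+00 -1.4e-03  2.0e-04] F [-0.5 -1.   0.2] t 3.25 op 0.0931078114770167 q6 -1.6791101578616339
```

View pics/w2.png

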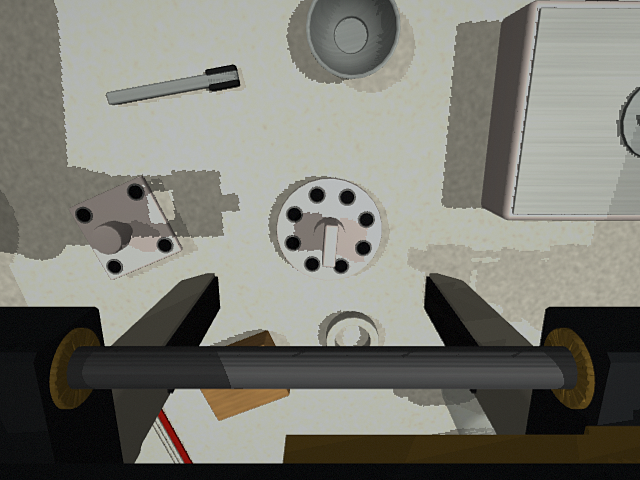

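The wrist view shows the carousel disc centred at about (329,228), its grip bar top running from (331,225) to (330,267), and 8 clear holes. Now the carousel's holes and bar, and the lug bar direction.

```bash
python3 - <<'E'
from h import *
import pickle
v=pickle.load(open('w1.pkl','rb'))
a=ray(v,(321.6,217.4),.084);b=ray(v,(333.4,274),.084);d=b-a
print('bar',a,b,np.linalg.norm(d),'mid',(a+b)/2,'ang',np.degrees(np.arctan2(d[1],d[0])))
print('tip',ray(v,(328,257.6),.112)); 
seat=np.array([.4888,.168])
k=ray(v,(439.4,235),.142);print('knob',k)
my=np.array([np.sin(np.radians(13.7)),np.cos(np.radians(13.7))]);piv=seat+.08*my;print('piv',piv,np.linalg.norm(k[:2]-piv))
v=pickle.load(open('w2.pkl','rb'));g=cv2.cvtColor(v[0],cv2.COLOR_BGR2GRAY)
m=(g<45).astype(np.uint8);m[:170]=0;m[285:]=0;m[:,:270]=0;m[:,390:]=0
n,l,st,c=cv2.connectedComponentsWithStats(m)
P=np.array([ray(v,c[i],.02)[:2] for i in range(1,n) if st[i,4]>60]);print(len(P),st[1:,4])
(cx,cy),r=cv2.minEnclosingCircle(P.astype(np.float32))
A=np.c_[2*P,np.ones(len(P))];s=np.linalg.lstsq(A,(P**2).sum(1),rcond=None)[0];C=s[:2]
an=np.degrees(np.arctan2(*(P-C).T[::-1]))
print('car',C,(cx,cy),r,'hole ph',np.sort(an%45))
for u in[(324,226),(337,226),(323,267),(336,267)]:print(ray(v,u,.075))
o=cv2.resize(v[0][170:285,265:390],(0,0),fx=5,fy=5,interpolation=2);cv2.imwrite('pics/c3.png',o)
E
```

```text
bar [0.46368779 0.16984093 0.084     ] [0.51632607 0.16784206 0.084     ] 0.052676217678088236 mid [0.49000693 0.1688415  0.084     ] ang -2.174684603311908
tip [0.49093699 0.16854053 0.112     ]
knob [0.48321751 0.25172712 0.142     ]
piv [0.50774705 0.24572393] 0.025253449265371302
8 [141 141 142 134 138 129 125 119]
car [ 0.53407129 -0.12663933] (0.5340838432312012, -0.1266806274652481) 0.040095340460538864 hole ph [4.58731446 4.59948892 4.68067973 4.69143487 4.69381267 4.69717477
 4.78055035 4.98053787]
[ 0.51400232 -0.12734117  0.075     ]
[ 0.51670946 -0.11615113  0.075     ]
[ 0.55123245 -0.13723158  0.075     ]
[ 0.5540163  -0.12571978  0.075     ]
```

View pics/c3.png

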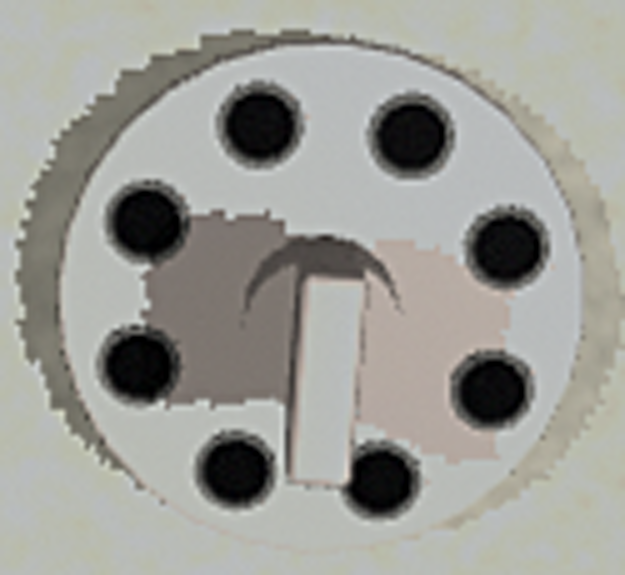

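>>> {"api": "apply_moves", "payload": {"force": 30, "series": [{"jaw": -1, "linear": [0.15, 0.0134, 0.0551], "roll": 0.137}, {"jaw": -1, "linear": [0.15, 0.0134, 0.0551], "roll": 0.137}, {"jaw": -1, "linear": [0.2, 0.0134, 0.0551], "roll": 0.137}, {"jaw": -1, "linear": [0.25, 0.0134, 0.0551], "roll": 0.137}, {"jaw": -1, "linear": [0.29, 0.0134, 0.0551], "roll": 0.137}, {"jaw": -1, "linear": [0.32, 0.0134, 0.0551], "roll": 0.137}, {"jaw": -1, "linear": [0.339, 0.0134, 0.0551], "roll": 0.137}, {"jaw": -1, "linear": [0.339, 0.0134, 0.0551], "roll": 0.137}, {"jaw": 1, "linear": [0.339, 0.0134, 0.0551], "roll": 0.137}, {"jaw": 1, "linear": [0.339, 0.0134, 0.0551], "roll": 0.137}, {"jaw": 1, "linear": [0.339, 0.0134, 0.0551], "roll": 0.137}, {"jaw": 1, "linear": [0.339, 0.0134, 0.0551], "roll": 0.137}, {"jaw": 1, "linear": [0.339, 0.0134, 0.0551], "roll": 0.137}, {"jaw": 1, "linear": [0.339, 0.0134, 0.0551], "roll": 0.137}, {"jaw": 1, "linear": [0.339, 0.0134, 0.0551], "roll": 0.137}, {"jaw": 1, "linear": [0.339, 0.0134, 0.0551], "roll": 0.137}]}}

```text
t: 5.25
tool_pos: [0.534, -0.1268, 0.0471]
orientation: [0.242, 1.557, -0.244]
force: [0.9, 0.2, -0.6]
opening: 0.0178
```

```bash
python3 - <<'E'
from h import *
import pickle
mv([.5341,-.1266,.22]);s=read_state();print(s['wrist_torque'])
v=snap('wrist','w3.png');pickle.dump(v,open('w3.pkl','wb'))
E
```

```text
linear [-0.2881 -0.      0.    ] tcp [ 0.534  -0.1268  0.0471] y ang 72.25 tilt [-1.0e+00 -1.4e-03  2.0e-04] F [ 0.9  0.2 -0.6] t 5.25 op 0.017785104399507024 q6 -1.5861702039153076
[-0.03436664  0.04743059  0.03355266]
```

View pics/w3.png

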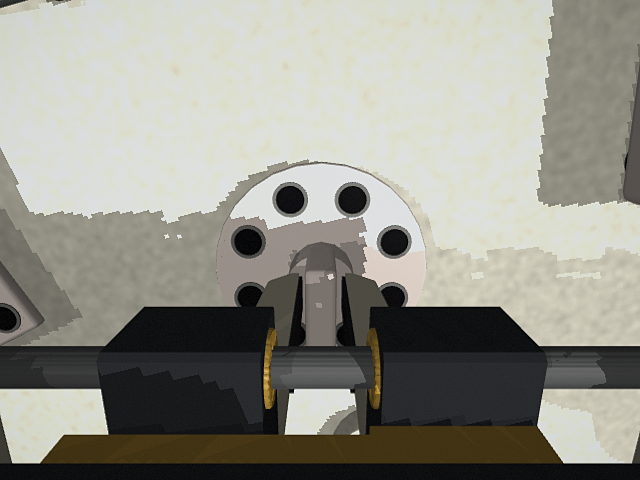

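The fingers straddle the grip, centred and aligned at about (321,290), and are still closing. I'll finish the close and lift.

>>> {"api": "apply_moves", "payload": {"force": 30, "series": [{"jaw": 1, "linear": [0, 0, 0], "roll": 0}, {"jaw": 1, "linear": [0, 0, 0], "roll": 0}, {"jaw": 1, "linear": [0, 0, 0], "roll": 0}, {"jaw": 1, "linear": [0, 0, 0], "roll": 0}, {"jaw": 1, "linear": [-0.02, 0, 0], "roll": 0}, {"jaw": 1, "linear": [-0.08, 0, 0], "roll": 0}, {"jaw": 1, "linear": [-0.15, 0, 0], "roll": 0}, {"jaw": 1, "linear": [-0.22, 0, 0], "roll": 0}, {"jaw": 1, "linear": [-0.288, 0, 0], "roll": 0}, {"jaw": 1, "linear": [-0.288, 0, 0], "roll": 0}, {"jaw": 1, "linear": [-0.288, 0, 0], "roll": 0}]}}

```text
t: 6.68
tool_pos: [0.5335, -0.1263, 0.2188]
orientation: [0.242, 1.558, -0.244]
force: [0.1, 0.4, -2.8]
opening: 0.0122
```

```bash
python3 - <<'E'
from h import *
mv([.4898,.1685,.22])
s=read_state();print(s['wrist_torque'])
v=snap('wrist');g=cv2.cvtColor(v[0],cv2.COLOR_BGR2GRAY)
# holes in held carousel: height offset check
m=(g<40).astype(np.uint8);m[:170]=0;m[300:]=0;m[:,:210]=0;m[:,430:]=0
n,l,st,c=cv2.connectedComponentsWithStats(m)
zc=read_state()['tool_pos'][2]-.0471+.02
for i in range(1,n):
    if st[i,4]>100: print(c[i].round(1),st[i,4],ray(v,c[i],zc).round(4))
E
```

```text
linear [-0.0023  0.4458 -0.2191] tcp [ 0.5335 -0.1263  0.2188] y ang 72.26 tilt [-1.     -0.0013 -0.0012] F [ 0.1  0.4 -2.8] t 6.675 op 0.012153771736095328 q6 -1.5861855224782342
[-0.023155    0.029668    0.01843453]
[290.4 199.4] 597 [ 0.4937 -0.1293  0.1908]
[352.8 199.4] 588 [ 0.5031 -0.1     0.1908]
[248.3 241.8] 572 [ 0.5079 -0.1567  0.1908]
[394.7 241.7] 546 [ 0.5304 -0.086   0.1908]
[251.  293.5] 304 [ 0.5348 -0.1653  0.1908]
[392.  293.5] 291 [ 0.5574 -0.0947  0.1908]
```

>>> {"api": "apply_moves", "payload": {"series": [{"jaw": 1, "linear": [-0.002, 0.06, -0.03], "roll": -0.06}, {"jaw": 1, "linear": [-0.002, 0.13, -0.065], "roll": -0.15}, {"jaw": 1, "linear": [-0.002, 0.2, -0.1], "roll": -0.25}, {"jaw": 1, "linear": [-0.002, 0.27, -0.135], "roll": -0.34}, {"jaw": 1, "linear": [-0.002, 0.34, -0.17], "roll": -0.43}, {"jaw": 1, "linear": [-0.002, 0.4, -0.2], "roll": -0.518}, {"jaw": 1, "linear": [-0.002, 0.43, -0.212], "roll": -0.518}, {"jaw": 1, "linear": [-0.002, 0.4458, -0.2191], "roll": -0.518}, {"jaw": 1, "linear": [-0.002, 0.4458, -0.2191], "roll": -0.518}, {"jaw": 1, "linear": [-0.002, 0.4458, -0.2191], "roll": -0.518}, {"jaw": 1, "linear": [-0.002, 0.4458, -0.2191], "roll": -0.518}, {"jaw": 1, "linear": [-0.002, 0.4458, -0.2191], "roll": -0.518}]}}

```text
t: 8.22
tool_pos: [0.4895, 0.1681, 0.2192]
orientation: [0.031, 1.574, -0.031]
force: [0.0, -0.0, -2.9]
opening: 0.0118
```

```bash
python3 - <<'E'
from h import *
mv([.4898,.1685,.163])
E
```

```text
linear [0.0937 0.0008 0.0007] tcp [0.4895 0.1681 0.2192] y ang 87.74 tilt [-1.e+00 -5.e-04 -3.e-03] F [ 0.  -0.  -2.9] t 8.225 op 0.011784334314524157 q6 -1.2999966771457256
```

>>> {"api": "apply_moves", "payload": {"series": [{"jaw": 1, "linear": [0.04, 0.0008, 0.0007], "roll": 0}, {"jaw": 1, "linear": [0.08, 0.0008, 0.0007], "roll": 0}, {"jaw": 1, "linear": [0.093, 0.0008, 0.0007], "roll": 0}, {"jaw": 1, "linear": [0.098, 0.0008, 0.0007], "roll": 0}, {"jaw": 1, "linear": [0.102, 0.0008, 0.0007], "roll": 0}, {"jaw": 1, "linear": [0.105, 0.0008, 0.0007], "roll": 0}, {"jaw": 1, "linear": [0.107, 0.0008, 0.0007], "roll": 0}, {"jaw": 1, "linear": [0.107, 0.0008, 0.0007], "roll": 0}]}}

```text
t: 9.22
tool_pos: [0.4898, 0.1686, 0.1551]
orientation: [0.031, 1.573, -0.031]
force: [0.4, -0.1, -3.3]
opening: 0.0114
```

```bash
python3 - <<'E'
from h import *
mv([.4898,.1685,.149]);print(read_state()['wrist_torque'])
b=snap('scene');cv2.imwrite('pics/s2.png',cv2.resize(b[0][200:380,310:490],(0,0),fx=3.3,fy=3.3,interpolation=2))
E
```

```text
linear [ 0.0102 -0.0001  0.    ] tcp [0.4898 0.1686 0.1551] y ang 87.74 tilt [-1.0e+00 -4.0e-04 -2.8e-03] F [ 0.4 -0.1 -3.3] t 9.225 op 0.011407656488901427 q6 -1.2993047281847394
[ 0.03206931 -0.00381372 -0.00279711]
```

View pics/s2.png

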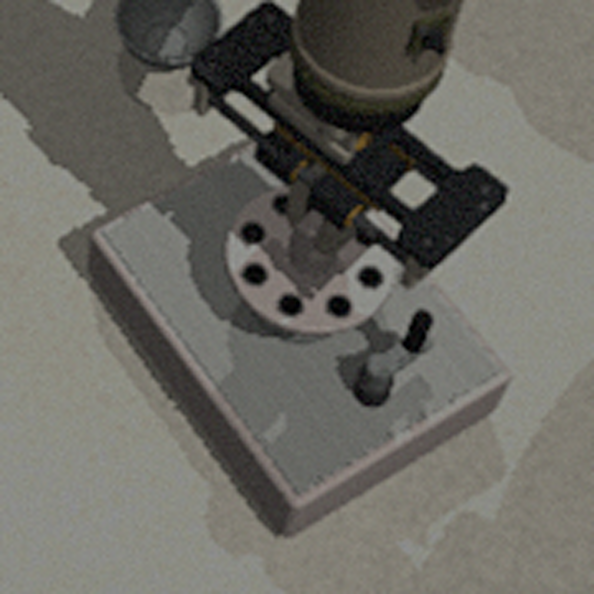

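The carousel sits level above the mixer, with the latch open at about (420,330) in the crop and clear of it. The tip is about 4 mm into the bore without contact. I'll continue down slowly.

>>> {"api": "apply_moves", "payload": {"series": [{"jaw": 1, "linear": [0.003, 0, 0], "roll": 0}, {"jaw": 1, "linear": [0.006, 0, 0], "roll": 0}, {"jaw": 1, "linear": [0.009, 0, 0], "roll": 0}, {"jaw": 1, "linear": [0.009, 0, 0], "roll": 0}]}}

```text
t: 9.78
tool_pos: [0.4896, 0.1685, 0.1495]
orientation: [0.031, 1.574, -0.031]
force: [1.0, 0.0, -4.0]
opening: 0.0116
```

```bash
python3 - <<'E'
from h import *
mv([.4898,.1685,.139]);print(read_state()['wrist_torque'])
E
```

```text
linear [0.0175 0.     0.0003] tcp [0.4896 0.1685 0.1495] y ang 87.74 tilt [-1.0e+00 -5.0e-04 -3.2e-03] F [ 1.  0. -4.] t 9.775 op 0.011593710677810683 q6 -1.2992987513492977
[ 0.04363529 -0.04868173  0.01723337]
```

>>> {"api": "apply_moves", "payload": {"series": [{"jaw": 1, "linear": [0.004, 0, 0], "roll": 0}, {"jaw": 1, "linear": [0.008, 0, 0], "roll": 0}, {"jaw": 1, "linear": [0.012, 0, 0], "roll": 0}, {"jaw": 1, "linear": [0.016, 0, 0], "roll": 0}, {"jaw": 1, "linear": [0.016, 0, 0], "roll": 0}]}}

```text
t: 10.4
tool_pos: [0.4898, 0.1684, 0.1398]
orientation: [0.031, 1.573, -0.031]
force: [1.1, -0.6, -3.7]
opening: 0.012
```

```bash
python3 - <<'E'
from h import *
mv([.4898,.1685,.131]);print(read_state()['wrist_torque'])
E
```

```text
linear [ 0.0146  0.0002 -0.    ] tcp [0.4898 0.1684 0.1398] y ang 87.74 tilt [-1.0e+00 -7.0e-04 -2.7e-03] F [ 1.1 -0.6 -3.7] t 10.4 op 0.011972801894675554 q6 -1.2993298017170805
[-0.12208436 -0.44286114  0.00495254]
```

Light lateral contact, about +1 N in x. I'll ease 0.5 mm towards +x and continue.

>>> {"api": "apply_moves", "payload": {"series": [{"jaw": 1, "linear": [0.002, -0.0003, 0.001], "roll": 0}, {"jaw": 1, "linear": [0.006, -0.0003, 0.001], "roll": 0}, {"jaw": 1, "linear": [0.01, -0.0003, 0.001], "roll": 0}, {"jaw": 1, "linear": [0.01, -0.0003, 0.001], "roll": 0}]}}

```text
t: 10.9
tool_pos: [0.4902, 0.1682, 0.1334]
orientation: [0.03, 1.574, -0.032]
force: [0.5, 0.0, -2.5]
opening: 0.0117
```

```bash
python3 - <<'E'
from h import *
mv([.4898,.1685,.128]);print(read_state()['wrist_torque'])
E
```

```text
linear [ 0.009   0.0005 -0.0006] tcp [0.4902 0.1682 0.1334] y ang 87.74 tilt [-1.0e+00 -8.0e-04 -3.3e-03] F [ 0.5  0.  -2.5] t 10.9 op 0.011727056959447014 q6 -1.2999221872816233
[-0.00847866 -0.13551069 -0.00368168]
```

>>> {"api": "apply_moves", "payload": {"series": [{"jaw": 1, "linear": [0.003, 0, 0], "roll": 0}, {"jaw": 1, "linear": [0.006, 0, 0], "roll": 0}, {"jaw": 1, "linear": [0.009, 0, 0], "roll": 0}, {"jaw": 1, "linear": [0.01, 0, 0], "roll": 0}, {"jaw": 1, "linear": [0.01, 0, 0], "roll": 0}]}}

```text
t: 11.52
tool_pos: [0.4901, 0.1682, 0.1273]
orientation: [0.03, 1.574, -0.032]
force: [-0.3, -0.4, -2.9]
opening: 0.0118
```

```bash
python3 - <<'E'
from h import *
mv([.4902,.1682,.1255]);print(read_state()['wrist_torque'])
E
```

```text
linear [0.003  0.0001 0.0001] tcp [0.4901 0.1682 0.1273] y ang 87.74 tilt [-1.0e+00 -8.0e-04 -3.4e-03] F [-0.3 -0.4 -2.9] t 11.525 op 0.011819424933702522 q6 -1.2999716161933716
[ 0.0481262  -0.11040034 -0.05599131]
```

No push-back at 6 mm above the collar, so the slot is already over the lugs. I'll lower it carefully to the collar.

>>> {"api": "apply_moves", "payload": {"series": [{"jaw": 1, "linear": [0.003, 0, 0], "roll": 0}, {"jaw": 1, "linear": [0.006, 0, 0], "roll": 0}, {"jaw": 1, "linear": [0.008, 0, 0], "roll": 0}, {"jaw": 1, "linear": [0.009, 0, 0], "roll": 0}, {"jaw": 1, "linear": [0.009, 0, 0], "roll": 0}]}}

```text
t: 12.15
tool_pos: [0.4901, 0.1682, 0.1219]
orientation: [0.03, 1.574, -0.032]
force: [0.7, -1.6, -3.4]
opening: 0.0119
```

```bash
python3 - <<'E'
from h import *
mv([.4902,.1682,.121]);print(read_state()['wrist_torque'])
E
```

```text
linear [0.0014 0.0001 0.0002] tcp [0.4901 0.1682 0.1219] y ang 87.74 tilt [-1.0e+00 -8.0e-04 -3.5e-03] F [ 0.7 -1.6 -3.4] t 12.15 op 0.0118708614793304 q6 -1.2999607508406401
[ 0.00149038 -0.16517457  0.03054165]
```

>>> {"api": "apply_moves", "payload": {"series": [{"jaw": 1, "linear": [0.0007, 0, 0], "roll": 0}, {"jaw": 1, "linear": [0.0013, 0, 0], "roll": 0}, {"jaw": 1, "linear": [0.0013, 0, 0], "roll": 0}]}}

```text
t: 12.52
tool_pos: [0.4901, 0.1681, 0.1211]
orientation: [0.03, 1.574, -0.032]
force: [0.1, -0.3, -3.0]
opening: 0.0119
```

>>> {"api": "apply_moves", "payload": {"series": [{"jaw": 0.7, "linear": [0, 0, 0], "roll": 0}, {"jaw": 0.5, "linear": [0, 0, 0], "roll": 0}, {"jaw": 0.3, "linear": [0, 0, 0], "roll": 0}, {"jaw": 0.2, "linear": [0, 0, 0], "roll": 0}, {"jaw": 0.2, "linear": [0, 0, 0], "roll": 0}, {"jaw": 0.2, "linear": [-0.03, 0, 0], "roll": 0}, {"jaw": 0.2, "linear": [-0.1, 0, 0], "roll": 0}, {"jaw": 0.2, "linear": [-0.17, 0, -0.02], "roll": 0}, {"jaw": 0.2, "linear": [-0.2, 0, -0.05], "roll": 0}, {"jaw": 0.2, "linear": [-0.2, 0, -0.05], "roll": 0}, {"jaw": 0.2, "linear": [-0.2, 0, -0.05], "roll": 0}]}}

```text
t: 13.9
tool_pos: [0.4607, 0.1693, 0.241]
orientation: [0.03, 1.574, -0.032]
force: [0.2, 0.4, 0.4]
opening: 0.0372
```

```bash
python3 - <<'E'
from h import *
import pickle
mv([.4902,.1682,.121])
v=snap('wrist','w4.png');pickle.dump(v,open('w4.pkl','wb'))
print(proj(v,[.4902,.1685,.094]))
g=cv2.cvtColor(v[0],cv2.COLOR_BGR2GRAY)
m=(g<40).astype(np.uint8)
n,l,st,c=cv2.connectedComponentsWithStats(m)
p0=proj(v,[.4902,.1685,.094]);P=[]
for i in range(1,n):
    if 80<st[i,4]<600 and np.linalg.norm(c[i]-p0)<80: P.append(ray(v,c[i],.094)[:2]); print(c[i].round(1),st[i,4],P[-1].round(4))
P=np.array(P);A=np.c_[2*P,np.ones(len(P))];s=np.linalg.lstsq(A,(P**2).sum(1),rcond=None)[0];C=s[:2];print('C,R',C,np.sqrt(s[2]+C@C))
E
```

```text
linear [0.1998 0.0002 0.0499] tcp [0.4607 0.1693 0.241 ] y ang 87.74 tilt [-1.0e+00 -9.0e-04 -3.3e-03] F [0.2 0.4 0.4] t 13.9 op 0.03720668478508354 q6 -1.2837358845363671
[321.7126228  253.48511619]
[302.6 209.4] 213 [0.4525 0.1546]
[340.7 209.4] 212 [0.4537 0.1852]
[276.5 235.4] 210 [0.4733 0.1323]
[366.9 235.4] 204 [0.4762 0.206 ]
[303.6 294.6] 179 [0.5263 0.1517]
[339.6 294.6] 181 [0.5274 0.1823]
C,R [0.48998087 0.16850751] 0.03994218155639383
```

View pics/w4.png

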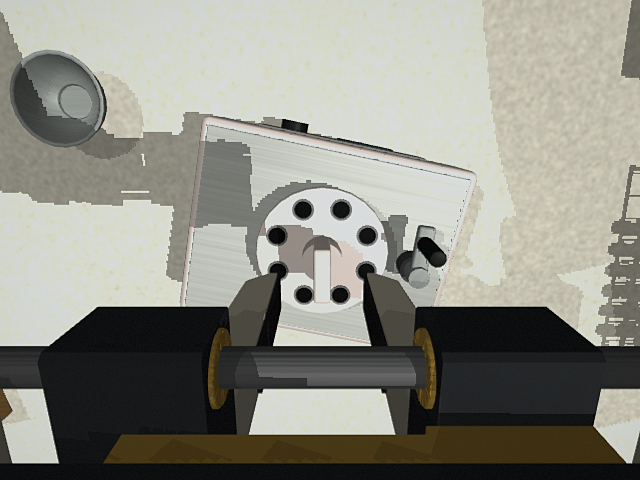

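The wrist view shows the carousel level and centred at (322,253), with its fitted centre within 0.5 mm of the seat and a hole radius of 39.9 mm at home height. The latch is open, with its knob at about (433,248). Next I'll lower the half-open fingers around the knob.

>>> {"api": "apply_moves", "payload": {"force": 4, "series": [{"jaw": 0.2, "linear": [0, 0.07, 0.0155], "roll": 0}, {"jaw": 0.2, "linear": [0.05, 0.139, 0.0309], "roll": 0}, {"jaw": 0.2, "linear": [0.09, 0.139, 0.0309], "roll": 0}, {"jaw": 0.2, "linear": [0.13, 0.139, 0.0309], "roll": 0}, {"jaw": 0.2, "linear": [0.16, 0.139, 0.0309], "roll": 0}, {"jaw": 0.2, "linear": [0.19, 0.139, 0.0309], "roll": 0}, {"jaw": 0.2, "linear": [0.213, 0.139, 0.0309], "roll": 0}, {"jaw": 0.2, "linear": [0.213, 0.139, 0.0309], "roll": 0}, {"jaw": 1, "linear": [0.213, 0.139, 0.0309], "roll": 0}, {"jaw": 1, "linear": [0.213, 0.139, 0.0309], "roll": 0}, {"jaw": 1, "linear": [0.213, 0.139, 0.0309], "roll": 0}, {"jaw": 1, "linear": [0.213, 0.139, 0.0309], "roll": 0}, {"jaw": 1, "linear": [0.213, 0.139, 0.0309], "roll": 0}, {"jaw": 1, "linear": [0.213, 0.139, 0.0309], "roll": 0}]}}

```text
t: 15.7
tool_pos: [0.4822, 0.2518, 0.1131]
orientation: [0.03, 1.574, -0.032]
force: [-0.7, -1.8, 6.0]
opening: 0.0129
```

```bash
python3 - <<'E'
from h import *
mv([.4902,.1682,.121])
s=read_state();M=R.from_rotvec(s['orientation']).as_matrix();p=s['tool_pos']
piv=np.array([.5090,.2462]);d=p[:2]-piv;print('r',np.linalg.norm(d),'bearing',np.degrees(np.arctan2(d[1],d[0])))
for b in (180,195,210,225,240,250,256):
    t=np.radians(b);k=np.r_[piv+.028*np.array([np.cos(t),np.sin(t)]),p[2]]
    print(b,(M.T@(k-p)/.6).round(4))
E
```

```text
linear [-0.0131 -0.1387  0.0188] tcp [0.4822 0.2518 0.1131] y ang 87.73 tilt [-1.0e+00 -9.0e-04 -3.4e-03] F [-0.7 -1.8  6. ] t 15.7 op 0.01285525117719882 q6 -1.144808245968318
r 0.027392558812074946 bearing 168.269071961693
180 [ 0.     -0.0094 -0.0016]
195 [ 0.     -0.0214  0.0005]
210 [ 0.     -0.0324  0.0056]
225 [-0.     -0.0418  0.0134]
240 [-0.     -0.0488  0.0233]
250 [-0.0001 -0.052   0.0308]
256 [-0.0001 -0.0532  0.0355]
```

Knob gripped at an opening of 12.9 mm, which matches its 13 mm. There is a 6 N upward push, so I'll lift 2 mm and follow the arc.

>>> {"api": "apply_moves", "payload": {"force": 6, "series": [{"jaw": 1, "linear": [-0.004, 0, 0], "roll": 0}, {"jaw": 1, "linear": [-0.004, -0.0094, -0.0016], "roll": 0}, {"jaw": 1, "linear": [-0.004, -0.0154, -0.0006], "roll": 0}, {"jaw": 1, "linear": [-0.004, -0.0214, 0.0005], "roll": 0}, {"jaw": 1, "linear": [-0.004, -0.027, 0.003], "roll": 0}, {"jaw": 1, "linear": [-0.004, -0.0324, 0.0056], "roll": 0}, {"jaw": 1, "linear": [-0.004, -0.0371, 0.0095], "roll": 0}, {"jaw": 1, "linear": [-0.004, -0.0418, 0.0134], "roll": 0}, {"jaw": 1, "linear": [-0.004, -0.0455, 0.0184], "roll": 0}, {"jaw": 1, "linear": [-0.004, -0.0488, 0.0233], "roll": 0}, {"jaw": 1, "linear": [-0.004, -0.0505, 0.027], "roll": 0}, {"jaw": 1, "linear": [-0.004, -0.052, 0.0308], "roll": 0}, {"jaw": 1, "linear": [-0.004, -0.0532, 0.0355], "roll": 0}, {"jaw": 1, "linear": [-0.004, -0.0532, 0.0365], "roll": 0}, {"jaw": 1, "linear": [-0.004, -0.0532, 0.0365], "roll": 0}]}}

```text
t: 17.58
tool_pos: [0.5032, 0.2189, 0.1157]
orientation: [0.03, 1.573, -0.032]
force: [-2.0, 2.2, 2.7]
opening: 0.0129
```

```bash
python3 - <<'E'
from h import *
mv([.4902,.1682,.121])
E
```

```text
linear [-0.0086 -0.0853 -0.0183] tcp [0.5032 0.2189 0.1157] y ang 87.73 tilt [-1.     -0.001  -0.0027] F [-2.   2.2  2.7] t 17.575 op 0.012947960476088234 q6 -1.2142165649853143
```

Still gripping the knob, now near its stop. I'll release slightly, rise and check.

>>> {"api": "apply_moves", "payload": {"series": [{"jaw": 0.7, "linear": [0, 0, 0], "roll": 0}, {"jaw": 0.5, "linear": [0, 0, 0], "roll": 0}, {"jaw": 0.5, "linear": [0, 0, 0], "roll": 0}, {"jaw": 0.5, "linear": [-0.02, 0, 0], "roll": 0}, {"jaw": 0.5, "linear": [-0.07, 0, 0], "roll": 0}, {"jaw": 0.5, "linear": [-0.14, -0.03, -0.03], "roll": 0}, {"jaw": 0.5, "linear": [-0.21, -0.08, -0.07], "roll": 0}, {"jaw": 0.5, "linear": [-0.21, -0.083, -0.07], "roll": 0}, {"jaw": 0.5, "linear": [-0.21, -0.083, -0.07], "roll": 0}]}}

```text
t: 18.7
tool_pos: [0.4599, 0.1709, 0.2424]
orientation: [0.031, 1.572, -0.032]
force: [0.6, 0.3, -0.2]
opening: 0.0231
```

```bash
python3 - <<'E'
from h import *
mv([.4902,.1682,.121])
v=snap('wrist','w5.png')
S=np.array([.49,.1685]);piv=[.509,.2462]
print('car',proj(v,[*S,.094]),'piv',proj(v,[*piv,.104]),'knob1.57',proj(v,[.5024,.2190,.142]))
g=cv2.cvtColor(v[0],cv2.COLOR_BGR2GRAY)
m=(g<40).astype(np.uint8);n,l,st,c=cv2.connectedComponentsWithStats(m)
p0=proj(v,[*S,.094]);P=[]
for i in range(1,n):
    if 80<st[i,4]<300 and np.linalg.norm(c[i]-p0)<70: P.append(ray(v,c[i],.094)[:2])
P=np.array(P);A=np.c_[2*P,np.ones(len(P))];s=np.linalg.lstsq(A,(P**2).sum(1),rcond=None)[0];C=s[:2];print(len(P),'C,R',C,np.sqrt(s[2]+C@C))
E
```

```text
linear [ 0.2023 -0.0023  0.051 ] tcp [0.4599 0.1709 0.2424] y ang 87.7 tilt [-1.0e+00 -6.0e-04 -1.4e-03] F [ 0.6  0.3 -0.2] t 18.7 op 0.023094200157576336 q6 -1.2792604219761696
car [319.85581323 253.4379746 ] piv [415.85757974 275.74483516] knob1.57 [390.33547701 287.76737402]
7 C,R [0.48972759 0.16831113] 0.03972157109008632
```

View pics/w5.png

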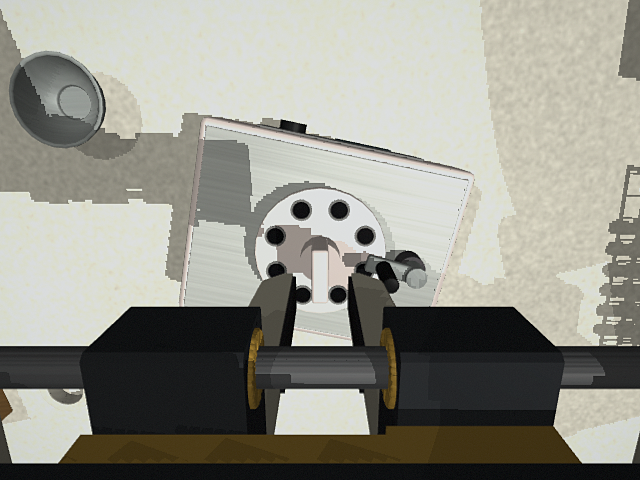

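The wrist view shows the latch arm running from its pivot at (417,278) over the rim to (345,258), pointing at the spindle. The knob top is at about (390,287), where it should be at 1.57 rad. The carousel is unmoved and the gripper is clear, so I'm handing in.

```bash
python3 -c "
from plant import *
print(close_job(), read_state()['t'])"
```

```text
the job is handed in; nothing more can be done
the job is handed in; nothing more can be done
```

The carousel is on the mixer with the latch swung in over its rim, and I handed the job in at about 18.8 s of the 72 s allowed. No verdict was reported.

**Fitting:** I measured the drive bar's direction from above and lined a slot up with it before lowering. The slot found the lugs with no push-back, so no turning search was needed. I felt one light side contact of about 1 N on the spindle, eased it with a 0.5 mm shift, and let go at home height with no measurable press on the collar.

**Latch:** I gripped the knob lightly and swung it along its arc to the stop, then released and lifted clear. There was a 6 N upward push when I first gripped the knob. I lifted 2 mm, and it read 2.7 N at the end of the swing.

**Last checks:**
- **Carousel position:** its centre is within about 0.5 mm of the seat.
- **Carousel height:** at release the tool was at the height I had worked out for the carousel being home, to about 0.5 mm. The camera agrees to within a few millimetres; I made no separate press test.
- **Latch:** the arm points at the spindle and the knob is where it should be at 1.57 rad.
- **Gripper:** it is open and clear of everything, with force near zero.
- **Bystanders:** I didn't measure them again at the end, but the arm's path stayed clear of them. I saw no sign of anything moved, and no check disagreed.

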